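# Index the sample selector to its third stop and hold

## Task

Swing the wraparound door of the white valve module open by its black handle, to about a right angle, then grip the black selector knob inside and turn it clockwise (seen from above) to its third click stop, the green mark: one click at a time, resting about a second in each stop, never turning past the third. Finish while still gripping the knob in the third stop, with the door left open; do not disturb the other things on the bench or on the module.

Things in the scene. Friction and masses are not known exactly. Their poses are not given: they have to be found in the camera images.
- door: the white wraparound door with its handle; origin on the hinge axis 51 mm above the bench, y along the door from free end to hinge
- module: fixed white valve module, 260 deep (its x) x 255 wide (y -105 to +150) x 130 mm tall. Origin at bench level, 130 mm behind its front; x points from front to rear, z up. Front 140 mm: open-topped bay, y -90 to +90, floor 50 mm up, between left pillar (130 tall) and low right wall (115 tall); solid rear block behind it, 130 tall. The closed door covers the bay's front and top
- door_angle (a joint): door angle in rad: 0 closed, grows as it opens, end at 1.9. One piece: 12 mm front panel plus 12 mm roof (138 mm deep, 178 wide, top 130 mm above the bench). Swings about a vertical hinge at the bay's left front corner, clockwise seen from above, its free right end coming towards the robot. Light friction (0.15 N m): it stays where left
- door_hinge (a point): point on the door's vertical hinge axis, 100 mm above the bench
- door_handle (a point): black D-shaped pull near the door's free end: upright round bar 12 mm thick, 58 to 114 mm above the bench, joined to the door by 12 mm arms at top and foot. Origin on the bar's centre line, 100 mm above the bench, 35 mm out from the door face; 140 mm along the door from the hinge axis. x points from bar to door face, y along the door to the hinge, z up. Pinch from above across y
- selector_turn (a joint): turn of the selector knob in rad: 0 at the start stop, grows clockwise seen from above. Stops every 24 degrees (0.419 rad): first 0.419, second 0.838, third 1.257; two more follow, the last being the hard end. A detent of about 0.12 N m draws it into the nearest stop
- selector: black grip bar of the selector knob: 44 mm long (its x), 14 wide (y), top 107 mm above the bench, on a 48 mm disc (top 66 mm above the bench). Origin on the vertical turning axis, 93 mm above the bench; turns with the knob; white pointer line at its -x end. Below it a fixed aluminium disc, 84 mm across, has a dot at each stop, the third larger and green
- cone_jar: small clear jar with green lid, 40 mm across, 50 mm tall, standing on the rear block of the module; origin at its underside; leave alone
- std_vial: small amber vial with blue cap, 28 mm across, 60 mm tall, standing on the rear block of the module; origin at its underside; leave alone
- acid_bottle: amber bottle with red cap, 68 mm across, 150 mm tall, on the bench; origin at its underside; leave alone
- beaker: glass beaker, 64 mm across, 80 mm tall, on the bench; origin at its underside; leave alone
- wash_bottle: clear bottle with blue cap, 60 mm across, 130 mm tall, on the bench; origin at its underside; leave alone
- tip_box: blue box, 85 x 120 mm, 60 mm tall, on the bench; origin at its underside; leave alone
- driver: screwdriver with green handle, 170 mm long, lying on the bench; origin at its underside; leave alone

How it is judged:
On the way, in this order (a step that is already met when the one before it is completed fails the run):
1. the door is drawn open by its handle (value of joint door_angle between 0.15 and 1.1 rad and contact force between the fingers and door above 0.3 N and distance between the grasp point and door_handle below 0.05 m), for 0.1 s.
2. the door stands open (value of joint door_angle above 1.25 rad), for 0.2 s.
3. the gripped knob rests in the first stop (value of joint selector_turn between 0.289 and 0.549 rad and contact force between the fingers and selector above 2 N), for 0.3 s.
4. the gripped knob rests in the second stop (value of joint selector_turn between 0.708 and 0.968 rad and contact force between the fingers and selector above 2 N), for 0.3 s.
5. the gripped knob rests in the third stop (value of joint selector_turn between 1.127 and 1.387 rad and contact force between the fingers and selector above 2 N), for 0.3 s.
At the end, for the whole second after the job is handed in: Knob still in its third stop (1.257 rad within 0.13), fingers gripping its bar with over 2 N, door open over 1.2 rad. On the way: door pulled by its handle past 1.25 rad; gripped knob rested 0.3 s or more in the first, then the second stop (within 0.13 rad) (all of step 5 and velocity of joint selector_turn between -0.1 and 0.1 rad/s and value of joint door_angle above 1.2 rad); the arm keeps its last pose, push and grip.
It fails at once if the knob is turned past the third stop, towards the fourth (value of joint selector_turn above 1.466 rad).
It fails at once if a bystander is moved by more than 25 mm or tipped over (distance of any of cone_jar, std_vial, acid_bottle, beaker, wash_bottle, tip_box, driver from where it was at the start of the episode above 0.025 m or angle between any of cone_jar, std_vial, acid_bottle, beaker, wash_bottle, tip_box's own z axis and vertical above 0.5 rad).
It also fails if it takes over 61 s, if anything falls off the work surface, if the arm or the gripper's body presses on something with over 40 N, if the wrist force passes 120 N, or if a joint passes its speed limit or range.

## Robot

A 7-joint arm with a two-finger parallel gripper is mounted at the origin on the work surface. World frame = base frame: x ahead of the robot, y to its left, z up, the work surface at z = 0. Lengths are in m, angles in rad, forces in N, time in s.
With the tool pointing down it reaches from about 0.4 to 0.875 m from the base axis. Payload 19.3 kg.
Tool frame: the origin (TCP) lies at the very end of the fingers, on their centre line; the grasp point (between the pads) lies 19 mm behind it; z points along the fingers, y is the line along which they close (so a half turn about z gives the same grasp; the last joint's range is limited). The gripper opens to 85 mm and grips with 20 to 120 N. Pads are 22 mm wide; open, the fingers measure 114 mm over their backs; the gripper's body (76 mm by 85 mm) begins 54 mm behind the grasp point. The pads swing forward as they close: fully open they stand 13 mm farther back than shut.
Start: joints at [1.196, 0.521, -0.036, 1.599, 0.021, 1.021, -0.113], TCP at [0.188, -0.596, 0.231] pointing down, gripper open.
Joint ranges: [-2.91, 2.91], [-0.3, 2.13], [-1.5, 1.42], [0.17, 2.43], [-1.26, 4.41], [0.16, 1.93], [-2.52, 2.52]. Speed limits (rad/s): [1.89, 1.89, 2.39, 2.39, 3.01, 3.01, 3.01].

## Interface

Orientations are given as [roll, pitch, yaw] about the fixed x, y, z axes, in that order (R = Rz(yaw) Ry(pitch) Rx(roll)).
In Python, from workcell import bot gives the robot as it stands.
- The arm moves only by the tool jog_arm, never from a script. Its argument "motion" is a list of rows, each a list of 5 numbers: the shift along the tool's x, y, z scaled (see below), then the turn about the tool's z scaled (see below), then the opening, from 0 (shut) to 1 (fully open). A call has 1 to 12 rows; each row shifts and turns the commanded pose from where the row before left it, along the tool's axes as they then stand; what a row does not reach is not made up. The controller multiplies each number of a shift by 30 mm and each number of a turn by 0.08 rad. A row lasts 1/10 s, in which the tool goes at most 50 mm and 8.59 degrees, less where a joint would pass 70% of its speed; a pose out of reach is approached as far as the arm can. A call with a number of a shift or a turn outside -1 to 1 is refused whole. A call with a gripper value outside its range is refused whole. The fingers move at their own pace and stop on an object; "newtons" is the grip in N (left out, the last holds). Time passes only in rows, so rows that do not move let the fingers close. It gives the time, the measured TCP pose, the force, the opening and the grip force at its end, in the units of the state.
- bot.observe(): the state, without advancing time (a new reading comes with each control period).
- bot.grab_frame(name): name is "scene" or "top" or "wrist"; returns a dict with "pixels" (384x512x3 uint8, red, green, blue), "fovy" (degrees; the focal length in pixels is half the picture's height over the tangent of half this angle, whatever the lens; pixels are square), "cx", "cy" (the principal point, pixels), "rvec" (rotation vector, rad) and "tvec" (3), from world to camera coordinates, as OpenCV has them; the wrist camera has in their place "mount" (4x4, takes a point from camera to tool coordinates, whose origin is the TCP and whose axes are the flange's). Camera axes: x right, y down, z forward; pixel columns grow to the right and rows downward; lengths in m; the calibration is good to about 2 mm. A picture is of the moment at which its call begins: read the wrist's pose just before it. There is no depth.
- bot.job_done(): hands the job in; it is judged then, once.
The state is a dict: "clock": time; "qpos": joint angles; "qd": joint speeds; "joint_efforts": joint torques, N m; "position": TCP position; "tool_rot": TCP orientation; "force": force on the tool from outside, world axes, zero at the start; "moment": the same for the moment, N m; "grip_width": finger opening in m; "finger_force": force on a finger pad.
Only numpy, scipy, OpenCV 4.12 (cv2) and the standard library are available. Lean on these libraries where they do the work, as an engineer would, in place of code of your own. Each camera call takes 0.05 s, during which the arm holds its last target. There are 200 camera calls.

## Working session

There is one attempt and no reset: what is moved stays moved. The work goes in short steps, Python scripts to look and compute and a tool call to move; the robot and the scene stay as the last step left them, time stands still between calls to the robot, and variables do not carry over. Pictures are saved under pics/ and viewed, at most 10 in all, crops included, and the job is handed in when it is done.

Besides the shell and the picture viewer there is one more tool, called after "Request:" as name([rows], argument=value, ...), one row to a line, values as JSON. jog_arm: Moves the arm, as the interface text tells. Shifts and turns lie within -1 to 1; 1 stands for 30 mm of shift or 0.08 rad of turn. Its arguments: {"type":"object","properties":{"motion":{"type":"array","items":{"type":"array","items":{"type":"number"}}},"newtons":{"type":"number"}},"required":["motion"]}

```bash
mkdir -p pics; cat > h.py <<'E'
import numpy as np, cv2
from workcell import bot
from scipy.spatial.transform import Rotation as R
def grab(n,save=None):
    s=bot.observe(); f=bot.grab_frame(n)
    if save: cv2.imwrite('pics/'+save,f['pixels'][:,:,::-1])
    f['s']=s; return f
def cam(f):
    if 'mount' in f:
        T=np.eye(4);T[:3,:3]=R.from_euler('xyz',f['s']['tool_rot']).as_matrix();T[:3,3]=f['s']['position']
        M=T@np.array(f['mount']); return M[:3,:3],M[:3,3]
    Rm=cv2.Rodrigues(np.array(f['rvec'],float))[0]; return Rm.T,-Rm.T@np.array(f['tvec'],float).ravel()
def ray(f,u,v):
    A,o=cam(f); F=f['pixels'].shape[0]/2/np.tan(np.radians(f['fovy'])/2)
    return o,A@np.array([(u-f['cx'])/F,(v-f['cy'])/F,1])
def onz(f,u,v,z):
    o,d=ray(f,u,v); return o+d*(z-o[2])/d[2]
def proj(f,p):
    A,o=cam(f); F=f['pixels'].shape[0]/2/np.tan(np.radians(f['fovy'])/2)
    c=A.T@(np.array(p)-o); return F*c[0]/c[2]+f['cx'],F*c[1]/c[2]+f['cy']
E
python3 - <<'E'
from h import *
a=grab('scene','s0.png');b=grab('top','t0.png');w=grab('wrist','w0.png')
for f in(a,b,w): print(cam(f)[1].round(3),cam(f)[0][:,2].round(3),f['fovy'])
print(bot.observe())
cv2.imwrite('pics/st.png',cv2.resize(np.hstack([a['pixels'],b['pixels']])[:,:,::-1],(800,300)))
E
```

```text
[ 1.109 -0.684  0.736] [-0.493  0.634 -0.595] 50.71556917713671
[0.369 0.038 1.119] [ 0.208 -0.023 -0.978] 57.80223776242488
[ 0.259 -0.574  0.373] [-0.279 -0.087 -0.956] 66.93080257386022
{'clock': 0.15, 'qpos': array([ 1.19577982,  0.52191003, -0.03634539,  1.59986897,  0.0212058 ,
        1.02108837, -0.1127938 ]), 'qd': array([ 0.00011606, -0.00185739, -0.00024843, -0.00107763,  0.00048124,
       -0.00047051, -0.00010083]), 'joint_efforts': array([ 4.36446135e-03, -9.27387285e+01,  1.98161356e+00, -3.70057940e+01,
        1.80408766e-02,  6.30731665e-03, -1.20728000e-04]), 'position': array([ 0.18747861, -0.59595454,  0.23084011]), 'tool_rot': array([-3.14070473e+00,  5.52546232e-05,  3.04828871e-01]), 'force': array([0.47904404, 0.58840938, 0.41101734]), 'moment': array([ 0.0604999 ,  0.0113431 , -0.06660666]), 'finger_force': 0.0, 'grip_width': 0.08518624914114557}
```

View pics/t0.png

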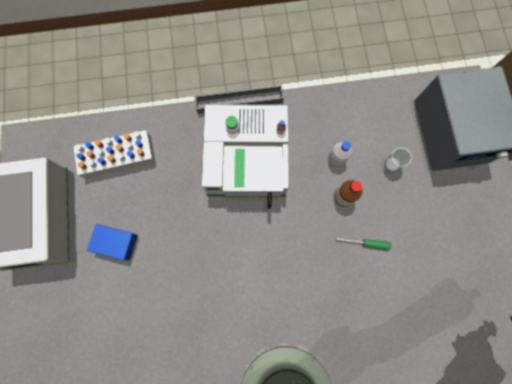

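View pics/s0.png

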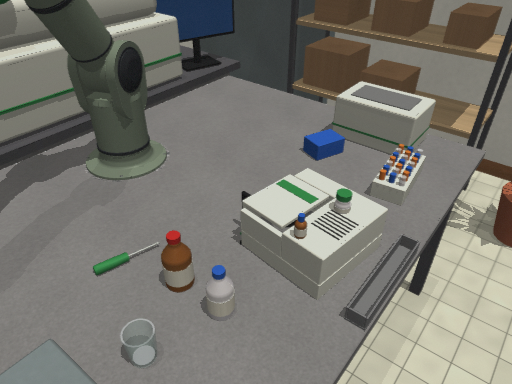

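The top view shows the base at the bottom (287,375) and the module at columns 203–288, rows 104–195, with its front facing the robot. The handle is near (269,199). The screwdriver, acid bottle and wash bottle stand to the right (the robot's −y side).

```bash
python3 - <<'E'
from h import *
b=grab('top')
p=b['pixels']
cv2.imwrite('pics/tc.png',cv2.resize(p[95:215,190:300][:,:,::-1],None,fx=5,fy=5,interpolation=cv2.INTER_CUBIC))
for uv in[(204,105),(288,105),(288,190),(203,188)]: print(uv,onz(b,*uv,.13).round(3))
print(onz(b,269,197,.114).round(3))
E
```

```text
(204, 105) [0.882 0.132 0.13 ]
(288, 105) [ 0.847 -0.124  0.13 ]
(288, 190) [ 0.582 -0.083  0.13 ]
(203, 188) [0.621 0.162 0.13 ]
[ 0.572 -0.027  0.114]
```

View pics/tc.png

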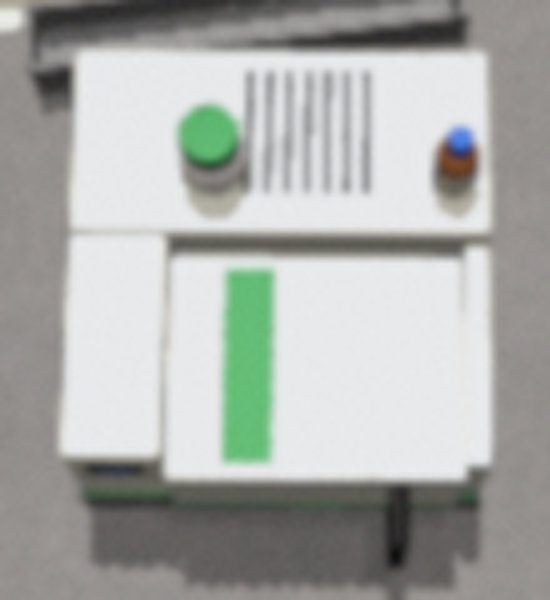

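The crop shows the pillar at left, the closed door with its green stripe, and the handle at crop columns 388–408, rows 485–567. I'll fit the module frame to the corners and compare it with the handle.

```bash
cat >> h.py <<'E'
def mod(yaw,o):
    def f(p): 
        c,s=np.cos(yaw),np.sin(yaw); return np.array([o[0]+c*p[0]-s*p[1],o[1]+s*p[0]+c*p[1],p[2]])
    return f
E
python3 - <<'E'
from h import *
from scipy.optimize import least_squares
b=grab('top')
C=lambda u,v:(190+(u-2)/5,95+(v-2)/5)
obs=[((75,50),(.13,.15,.13)),((487,52),(.13,-.105,.13)),((60,458),(-.13,.15,.13)),((491,468),(-.13,-.105,.115)),((491,236),(-.01+.02,-.105,.13))]
obs=obs[:4]
P=np.array([onz(b,*C(*u),m[2]) for u,m in obs]); M=np.array([m for u,m in obs])
r=least_squares(lambda q:np.concatenate([(mod(q[0],q[1:])(m)-p)[:2] for m,p in zip(M,P)]),[0.1,.73,.02])
print(r.x,r.fun.round(4))
f=mod(r.x[0],r.x[1:])
inv=lambda p:np.array([[np.cos(r.x[0]),np.sin(r.x[0])],[-np.sin(r.x[0]),np.cos(r.x[0])]])@(p[:2]-r.x[1:])
for n,u,z in[('doorL',(163,475),.13),('doorR',(468,480),.13),('bar',(398,545),.114),('barfoot',(397,565),.058),('armroot',(398,488),.114)]:
    p=onz(b,*C(*u),z);print(n,p.round(4),inv(p).round(4))
s=grab('scene'); 
print('jar',proj(b,f((-.06,0,.107))))
cv2.imwrite('pics/sc.png',cv2.resize(s['pixels'][165:290,225:395][:,:,::-1],None,fx=4,fy=4,interpolation=cv2.INTER_CUBIC))
E
```

```text
[-1.39520874e-01  7.34010859e-01 -1.01677489e-04] [ 0.0004  0.0002  0.0004 -0.0009 -0.0008  0.0012 -0.     -0.0004]
doorL [0.6088 0.1067 0.13  ] [-0.1389  0.0884]
doorR [ 0.582  -0.0693  0.13  ] [-0.1409 -0.0897]
bar [ 0.5522 -0.0244  0.114 ] [-0.1766 -0.0494]
barfoot [ 0.55   -0.0255  0.058 ] [-0.1787 -0.0508]
armroot [ 0.5862 -0.0293  0.114 ] [-0.1423 -0.0494]
jar (np.float64(252.75068535459562), np.float64(166.10608743350258))
```

View pics/sc.png

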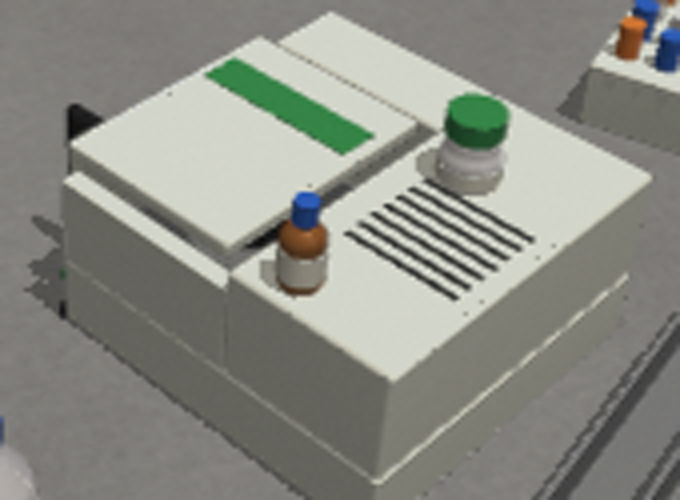

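The fit is good to about 1 mm: module yaw −0.1395, origin (0.734, 0), handle at (0.552, −0.025), matching the sizes given. Next I'll plan the approach.

```bash
cat >> h.py <<'E'
YAW,ORG=-.1395,(.734,0.)
F=mod(YAW,ORG)
def plan(wps,grip,start=None):
    """wps: list of (x,y,z,yaw) per row; prints rows in tool units"""
    if start is None:
        s=bot.observe(); start=(*s['position'],s['tool_rot'][2])
    p=np.array(start[:3]);y=start[3];out=[]
    for w in wps:
        d=np.array(w[:3])-p
        l=np.array([np.cos(y)*d[0]+np.sin(y)*d[1],np.sin(y)*d[0]-np.cos(y)*d[1],-d[2]])/.03
        t=-((w[3]-y+np.pi)%(2*np.pi)-np.pi)/.08
        l=l.round(2);t=round(t,2);out.append([*map(float,l),float(t),grip])
        l=l*.03
        p=p+[np.cos(y)*l[0]+np.sin(y)*l[1],np.sin(y)*l[0]-np.cos(y)*l[1],-l[2]]; y-=t*.08
    for i in range(0,len(out),12): print(str(out[i:i+12]).replace(' ',''))
    print('max',np.abs(np.array(out)).max(0), 'end',p.round(4),round(y,4))
def line(a,b,n): return [np.array(a)+(np.array(b)-np.array(a))*k/n for k in range(1,n+1)]
E
python3 - <<'E'
from h import *
s=bot.observe(); a=(*s['position'],s['tool_rot'][2])
plan(line(a,(.552,-.025,.20,3.002),34),1)
E
```

```text
[[0.51,-0.43,0.03,-0.99,1],[0.54,-0.38,0.03,-0.99,1],[0.57,-0.34,0.03,-0.99,1],[0.6,-0.3,0.03,-1.0,1],[0.61,-0.25,0.03,-0.99,1],[0.64,-0.19,0.03,-0.99,1],[0.64,-0.15,0.03,-0.99,1],[0.66,-0.09,0.03,-0.99,1],[0.66,-0.05,0.03,-0.99,1],[0.67,0.02,0.04,-1.0,1],[0.66,0.06,0.03,-0.99,1],[0.65,0.11,0.03,-0.99,1]]
[[0.65,0.17,0.03,-0.99,1],[0.62,0.22,0.03,-0.99,1],[0.61,0.26,0.03,-0.99,1],[0.59,0.32,0.03,-1.0,1],[0.56,0.36,0.03,-0.99,1],[0.52,0.4,0.03,-0.99,1],[0.5,0.44,0.03,-0.99,1],[0.46,0.48,0.03,-0.99,1],[0.42,0.52,0.03,-0.99,1],[0.37,0.55,0.03,-1.0,1],[0.34,0.57,0.03,-0.99,1],[0.28,0.6,0.03,-0.99,1]]
[[0.24,0.62,0.03,-0.99,1],[0.18,0.64,0.03,-0.99,1],[0.14,0.65,0.03,-0.99,1],[0.08,0.66,0.03,-1.0,1],[0.04,0.66,0.03,-0.99,1],[-0.02,0.67,0.04,-0.99,1],[-0.08,0.66,0.03,-0.99,1],[-0.12,0.65,0.03,-0.99,1],[-0.18,0.64,0.03,-0.99,1],[-0.23,0.62,0.03,-0.99,1]]
max [0.67 0.67 0.04 1.   1.  ] end [ 0.5521 -0.0251  0.1999] 3.0016
```

Request:
jog_arm([
  [0.51, -0.43, 0, -1, 1],
  [0.54, -0.38, 0, -1, 1],
  [0.57, -0.34, 0, -1, 1],
  [0.6, -0.3, 0, -1, 1],
  [0.61, -0.25, 0, -1, 1],
  [0.64, -0.19, 0, -1, 1],
  [0.64, -0.15, 0, -1, 1],
  [0.66, -0.09, 0, -1, 1],
  [0.66, -0.05, 0, -1, 1],
  [0.67, 0.02, 0, -1, 1],
  [0.66, 0.06, 0, -1, 1],
  [0.65, 0.11, 0, -1, 1],
])

```text
clock: 1.5
position: [0.3156, -0.3935, 0.2314]
tool_rot: [3.142, 0.0, 1.268]
force: [-0.5, -0.2, -0.7]
grip_width: 0.0855
finger_force: 0.0
```

Request:
jog_arm([
  [0.65, 0.17, 0.03, -1, 1],
  [0.62, 0.22, 0.03, -1, 1],
  [0.61, 0.26, 0.03, -1, 1],
  [0.59, 0.32, 0.03, -1.0, 1],
  [0.56, 0.36, 0.03, -1, 1],
  [0.52, 0.4, 0.03, -1, 1],
  [0.5, 0.44, 0.03, -1, 1],
  [0.46, 0.48, 0.03, -1, 1],
  [0.42, 0.52, 0.03, -1, 1],
  [0.37, 0.55, 0.03, -1.0, 1],
  [0.34, 0.57, 0.03, -1, 1],
  [0.28, 0.6, 0.03, -1, 1],
])

```text
clock: 2.7
position: [0.4425, -0.1897, 0.2204]
tool_rot: [-3.142, -0.0, 2.231]
force: [0.5, 0.7, 0.3]
grip_width: 0.0854
finger_force: 0.0
```

Request:
jog_arm([
  [0.24, 0.62, 0.03, -1, 1],
  [0.18, 0.64, 0.03, -1, 1],
  [0.14, 0.65, 0.03, -1, 1],
  [0.08, 0.66, 0.03, -1.0, 1],
  [0.04, 0.66, 0.03, -1, 1],
  [-0.02, 0.67, 0.04, -1, 1],
  [-0.08, 0.66, 0.03, -1, 1],
  [-0.12, 0.65, 0.03, -1, 1],
  [-0.18, 0.64, 0.03, -1, 1],
])

```text
clock: 3.6
position: [0.5361, -0.0366, 0.212]
tool_rot: [3.142, -0.0, 2.951]
force: [0.0, -0.6, 0.7]
grip_width: 0.085
finger_force: 0.0
```

```bash
python3 - <<'E'
from h import *
w=grab('wrist','w1.png'); s=w['s']
print(s['clock'],s['position'],s['tool_rot'],s['qpos'].round(2))
g=cv2.cvtColor(w['pixels'],cv2.COLOR_RGB2GRAY)
print('expect bar top/foot px',proj(w,(.552,-.025,.114)),proj(w,(.552,-.025,.058)))
plan(line((*s['position'],s['tool_rot'][2]),(.552,-.025,.16,3.002),4),1)
E
```

```text
3.6 [ 0.53610496 -0.03657729  0.21195412] [ 3.14151010e+00 -3.21293347e-05  2.95126149e+00] [ 0.53  0.51 -0.79  1.82  0.42  0.99  0.95]
expect bar top/foot px (np.float64(270.1081011773884), np.float64(203.50241339853395)) (np.float64(267.2253210362352), np.float64(185.73763121245915))
[[-0.09,0.01,0.44,-0.06,1],[-0.11,0.12,0.43,-0.16,1],[-0.12,0.12,0.43,-0.16,1],[-0.12,0.11,0.43,-0.16,1]]
max [0.12 0.12 0.44 0.16 1.  ] end [ 0.5521 -0.0251  0.1601] 3.0023
```

View pics/w1.png

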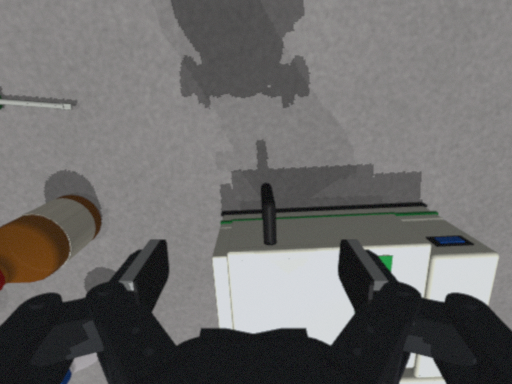

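The wrist view shows the handle's foot end at (266,184), against a predicted (267,186), so the handle position is confirmed. Now I'll descend and grip.

Request:
jog_arm([
  [-0.09, 0.01, 0.44, -0.06, 1],
  [-0.11, 0.12, 0.43, -0.16, 1],
  [-0.12, 0.12, 0.43, -0.16, 1],
  [-0.12, 0.11, 0.43, -0.16, 1],
  [0, 0, 0.7, 0, 1],
  [0, 0, 0.7, 0, 1],
  [0, 0, 0.7, 0, 1],
  [0, 0, 0.7, 0, 1],
])

```text
clock: 4.45
position: [0.5501, -0.0298, 0.0745]
tool_rot: [3.142, -0.001, 2.988]
force: [0.0, 0.7, 0.4]
grip_width: 0.0856
finger_force: 0.0
```

Request:
jog_arm([
  [0, 0, 0, 0, 0],
  [0, 0, 0, 0, 0],
  [0, 0, 0, 0, 0],
  [0, 0, 0, 0, 0],
  [0, 0, 0, 0, 0],
  [0, 0, 0, 0, 0],
], newtons=40)

```text
clock: 5.05
position: [0.5514, -0.0259, 0.0772]
tool_rot: [3.136, 0.002, 2.991]
force: [1.9, 19.9, 1.4]
grip_width: 0.0109
finger_force: 41.0
```

```bash
python3 - <<'E'
from h import *
s=bot.observe(); print(s['position'],s['tool_rot'],s['force'],s['grip_width'],s['finger_force'])
# arc about hinge
def arc(h,ths,z,h0):
    out=[]
    r=np.array(h0)-h
    for t in ths:
        c,sn=np.cos(-t),np.sin(-t); q=h+[c*r[0]-sn*r[1],sn*r[0]+c*r[1]]
        out.append((*q,z,YAW+np.pi-t))
    return out
H=F((-.136,.09,0))[:2]; p=s['position']; print('hinge',H)
plan(arc(H,np.arange(1,13)*.04,p[2],p[:2]),0)
E
```

```text
[ 0.55139911 -0.02586466  0.07723413] [3.13617368e+00 2.45241980e-03 2.99097199e+00] [ 1.89856174 19.90508233  1.42358226] 0.010949316943327887 40.98769135773182
hinge [0.61183547 0.10803623]
[[0.19,0.06,-0.0,0.36,0],[0.18,0.06,-0.0,0.5,0],[0.19,0.05,-0.0,0.5,0],[0.19,0.06,-0.0,0.5,0],[0.18,0.06,-0.0,0.5,0],[0.19,0.06,-0.0,0.5,0],[0.19,0.06,-0.0,0.5,0],[0.19,0.06,-0.0,0.5,0],[0.18,0.06,-0.0,0.5,0],[0.19,0.06,-0.0,0.5,0],[0.19,0.05,-0.0,0.5,0],[0.18,0.06,-0.0,0.5,0]]
max [0.19 0.06 0.   0.5  0.  ] end [0.4964 0.0171 0.0772] 2.5222
```

Gripped. The motion is a constant twist in the tool frame; I'll add a small +y correction for the side load and draw the door open.

Request:
jog_arm([
  [0.19, 0.16, 0, 0.4, 0],
  [0.19, 0.06, 0, 0.5, 0],
  [0.19, 0.06, 0, 0.5, 0],
  [0.19, 0.06, 0, 0.5, 0],
  [0.19, 0.06, 0, 0.5, 0],
  [0.19, 0.06, 0, 0.5, 0],
  [0.19, 0.06, 0, 0.5, 0],
  [0.19, 0.06, 0, 0.5, 0],
  [0.19, 0.06, 0, 0.5, 0],
  [0.19, 0.06, 0, 0.5, 0],
])

```text
clock: 6.05
position: [0.5057, 0.011, 0.0773]
tool_rot: [3.135, 0.003, 2.596]
force: [19.0, 15.2, -12.9]
grip_width: 0.0105
finger_force: 40.1
```

```bash
python3 - <<'E'
from h import *
s=bot.observe(); p=s['position']; print(p,s['tool_rot'],s['force'],s['grip_width'])
H=np.array([.6118,.108]); a=np.array([.5514,-.0259]); 
for q in(a,p[:2]): print(np.linalg.norm(q-H),np.degrees(np.arctan2(*(q-H)[::-1])))
E
```

```text
[0.50570976 0.01098217 0.07732623] [3.13466416 0.00347116 2.59614242] [ 18.9950622   15.16174798 -12.91268145] 0.01049465896765517
0.14689237556796472 -114.27932146511958
0.1437623050790568 -137.55758170117426
```

Request:
jog_arm([
  [0.16, 0.16, -0.04, 0.5, 0],
  [0.18, 0.09, -0.04, 0.5, 0],
  [0.18, 0.07, 0, 0.5, 0],
  [0.19, 0.07, 0, 0.5, 0],
  [0.19, 0.07, 0, 0.5, 0],
  [0.19, 0.07, 0, 0.5, 0],
  [0.19, 0.07, 0, 0.5, 0],
  [0.19, 0.07, 0, 0.5, 0],
  [0.19, 0.07, 0, 0.5, 0],
  [0.19, 0.07, 0, 0.5, 0],
])

```text
clock: 7.05
position: [0.4774, 0.0637, 0.078]
tool_rot: [3.141, -0.001, 2.194]
force: [11.7, 2.9, -35.2]
grip_width: 0.0108
finger_force: 41.0
```

```bash
python3 - <<'E'
from h import *
s=bot.observe(); p=s['position']; print(p,s['tool_rot'],s['force'],s['moment'],s['grip_width'],s['qpos'].round(2))
f=s['force'];y=s['tool_rot'][2];print('tool f',np.cos(y)*f[0]+np.sin(y)*f[1],np.sin(y)*f[0]-np.cos(y)*f[1],-f[2])
H=np.array([.6118,.108]);q=p[:2];print(np.linalg.norm(q-H),np.degrees(np.arctan2(*(q-H)[::-1])))
P=np.array([[.5514,-.0259],[.5057,.011],q]);
A=np.c_[2*P,np.ones(3)];c=np.linalg.solve(A,(P**2).sum(1));print('circle',c[:2],np.sqrt(c[2]+c[0]**2+c[1]**2))
E
```

```text
[0.47744863 0.06374259 0.07798549] [ 3.14085940e+00 -6.73984774e-04  2.19431269e+00] [ 11.74588458   2.88346113 -35.2252206 ] [ 0.46285    -2.20895962  0.0095924 ] 0.010780427661053155 [ 0.1   0.58 -0.47  2.07  0.46  0.59 -0.06]
tool f -4.517463970367292 11.219299084188977 35.22522059711945
0.1414532017945538 -161.76732194156548
circle [0.62050198 0.10643091] 0.14928681357068743
```

```bash
python3 - <<'E'
from h import *
s=bot.observe(); p=s['position'];H=np.array([.620,.1067]);r=p[:2]-H;y0=s['tool_rot'][2];out=[]
for t in np.arange(1,18)*.042:
    c,sn=np.cos(t),-np.sin(t); out.append((*(H+[c*r[0]-sn*r[1],sn*r[0]+c*r[1]]),p[2],y0-t))
plan(out,0)
E
```

```text
[[0.2,0.07,-0.0,0.52,0],[0.19,0.07,-0.0,0.53,0],[0.2,0.08,-0.0,0.52,0],[0.19,0.07,-0.0,0.53,0],[0.2,0.07,-0.0,0.52,0],[0.19,0.07,-0.0,0.53,0],[0.2,0.07,-0.0,0.52,0],[0.2,0.07,-0.0,0.53,0],[0.19,0.08,-0.0,0.52,0],[0.2,0.07,-0.0,0.53,0],[0.19,0.07,-0.0,0.52,0],[0.2,0.07,-0.0,0.53,0]]
[[0.19,0.07,-0.0,0.52,0],[0.2,0.08,-0.0,0.53,0],[0.19,0.07,-0.0,0.52,0],[0.2,0.07,-0.0,0.53,0],[0.2,0.07,-0.0,0.52,0]]
max [0.2  0.08 0.   0.53 0.  ] end [0.4841 0.1677 0.078 ] 1.4807
```

Request:
jog_arm([
  [0.19, 0.13, 0.07, 0.5, 0],
  [0.19, 0.07, 0.06, 0.5, 0],
  [0.2, 0.07, 0, 0.53, 0],
  [0.2, 0.07, 0, 0.53, 0],
  [0.2, 0.07, 0, 0.53, 0],
  [0.2, 0.07, 0, 0.53, 0],
  [0.2, 0.07, 0, 0.53, 0],
  [0.2, 0.07, 0, 0.53, 0],
  [0.2, 0.07, 0, 0.53, 0],
])

```text
clock: 7.95
position: [0.4723, 0.1207, 0.0756]
tool_rot: [3.141, 0.0, 1.817]
force: [-2.3, -0.8, 10.1]
grip_width: 0.011
finger_force: 39.6
```

Request:
jog_arm([
  [0.2, 0.08, 0, 0.53, 0],
  [0.2, 0.08, 0, 0.53, 0],
  [0.2, 0.08, 0, 0.53, 0],
  [0.2, 0.07, 0, 0.53, 0],
  [0.2, 0.07, 0, 0.53, 0],
  [0.2, 0.07, 0, 0.53, 0],
  [0.2, 0.07, 0, 0.53, 0],
  [0.2, 0.07, 0, 0.53, 0],
  [0, 0, 0, 0, 0],
  [0, 0, 0, 0, 0],
])

```text
clock: 8.95
position: [0.4861, 0.1701, 0.0756]
tool_rot: [3.139, -0.001, 1.48]
force: [5.1, -2.0, 6.4]
grip_width: 0.011
finger_force: 39.7
```

```bash
python3 - <<'E'
from h import *
b=grab('top'); s=b['s']; print(s['position'],s['tool_rot'],s['force'],s['moment'],s['qpos'].round(2))
f=s['force'];y=s['tool_rot'][2];print('tool f',np.cos(y)*f[0]+np.sin(y)*f[1],np.sin(y)*f[0]-np.cos(y)*f[1],-f[2])
p=b['pixels']
cv2.imwrite('pics/tc2.png',cv2.resize(p[95:255,180:310][:,:,::-1],None,fx=3.5,fy=3.5,interpolation=cv2.INTER_CUBIC))
E
```

```text
[0.48611984 0.1700597  0.07562308] [ 3.13912139e+00 -1.04954287e-03  1.47959212e+00] [ 5.11460108 -2.00162364  6.35853832] [-0.36466306 -0.78071763 -0.12328478] [-0.25  0.59 -0.27  2.    0.28  0.58 -0.8 ]
tool f -1.5274777611359833 5.275647169966507 -6.358538323782128
```

View pics/tc2.png

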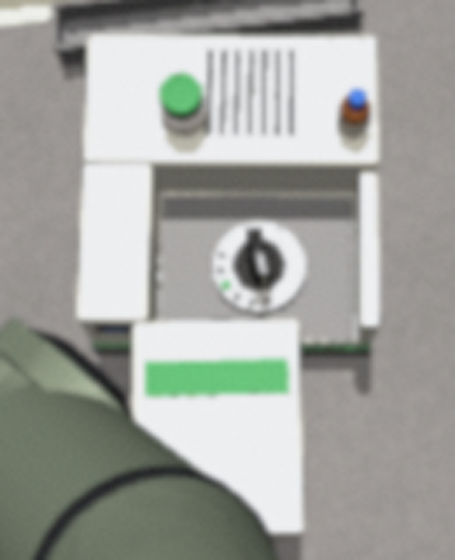

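The top view shows the door open near 90°, with the knob disc at crop (259,265) and the green dot to its lower left at (226,285). The bar runs nearly towards the robot. I'll let go of the handle, rise, and go over the knob.

```bash
python3 - <<'E'
from h import *
b=grab('top')
C=lambda u,v:(180+(u-1.25)/3.5,95+(v-1.25)/3.5)
k=onz(b,*C(259,265),.055); print('disc',k)
for u in[(253,237),(266,290)]: print(onz(b,*C(*u),.107).round(3))
s=bot.observe();p=s['position']
up=(p[0],p[1],.215,s['tool_rot'][2])
plan(line(up,(k[0],k[1],.20,3.30),23),1,up)
E
```

```text
disc [0.67596732 0.00573922 0.055     ]
[0.687 0.009 0.107]
[0.638 0.004 0.107]
[[-0.21,0.3,0.02,-0.99,1],[-0.24,0.27,0.02,-0.99,1],[-0.25,0.26,0.03,-0.99,1],[-0.28,0.24,0.02,-0.99,1],[-0.29,0.21,0.02,-0.99,1],[-0.31,0.2,0.02,-0.99,1],[-0.33,0.16,0.02,-0.99,1],[-0.33,0.14,0.02,-0.98,1],[-0.35,0.12,0.03,-0.99,1],[-0.35,0.08,0.02,-0.99,1],[-0.36,0.06,0.02,-0.99,1],[-0.36,0.03,0.02,-0.99,1]]
[[-0.37,-0.0,0.02,-0.99,1],[-0.36,-0.03,0.02,-0.99,1],[-0.36,-0.06,0.03,-0.99,1],[-0.35,-0.09,0.02,-0.99,1],[-0.35,-0.11,0.02,-0.99,1],[-0.33,-0.14,0.02,-0.99,1],[-0.33,-0.17,0.02,-0.99,1],[-0.31,-0.19,0.02,-0.99,1],[-0.29,-0.21,0.03,-0.99,1],[-0.27,-0.24,0.02,-0.99,1],[-0.26,-0.26,0.02,-0.99,1]]
max [0.37 0.3  0.03 0.99 1.  ] end [0.676  0.0057 0.2   ] 3.3004
```

Request:
jog_arm([
  [0, 0, 0, 0, 1],
  [0, 0, 0, 0, 1],
  [0, 0, 0, 0, 1],
  [0, 0, 0, 0, 1],
  [0, 0, 0, 0, 1],
  [0, 0, -0.5, 0, 1],
  [0, 0, -1, 0, 1],
  [0, 0, -1, 0, 1],
  [0, 0, -1, 0, 1],
  [0, 0, -1, 0, 1],
  [0, 0, 0, 0, 1],
])

```text
clock: 10.15
position: [0.4863, 0.1705, 0.2131]
tool_rot: [3.137, -0.002, 1.48]
force: [0.1, -0.2, -0.6]
grip_width: 0.0856
finger_force: 0.0
```

Request:
jog_arm([
  [-0.21, 0.3, 0, -1, 1],
  [-0.24, 0.27, 0, -1, 1],
  [-0.25, 0.26, 0, -1, 1],
  [-0.28, 0.24, 0, -1, 1],
  [-0.29, 0.21, 0, -1, 1],
  [-0.31, 0.2, 0, -1, 1],
  [-0.33, 0.16, 0, -1, 1],
  [-0.33, 0.14, 0, -1, 1],
  [-0.35, 0.12, 0, -1, 1],
  [-0.35, 0.08, 0, -1, 1],
  [-0.36, 0.06, 0, -1, 1],
  [-0.36, 0.03, 0, -1, 1],
])

```text
clock: 11.35
position: [0.5844, 0.0844, 0.2089]
tool_rot: [-3.141, -0.001, 2.443]
force: [-0.6, -0.1, -0.8]
grip_width: 0.0859
finger_force: 0.0
```

Request:
jog_arm([
  [-0.37, 0, 0, -1, 1],
  [-0.36, -0.03, 0, -1, 1],
  [-0.36, -0.06, 0, -1, 1],
  [-0.35, -0.09, 0, -1, 1],
  [-0.35, -0.11, 0, -1, 1],
  [-0.33, -0.14, 0, -1, 1],
  [-0.33, -0.17, 0, -1, 1],
  [-0.31, -0.19, 0, -1, 1],
  [-0.29, -0.21, 0, -1, 1],
  [-0.2, -0.2, 0, -1, 1],
  [0, 0, 0, 0, 1],
])

```text
clock: 12.45
position: [0.6659, 0.0146, 0.2085]
tool_rot: [3.141, -0.001, -3.043]
force: [0.3, 0.0, -0.8]
grip_width: 0.0853
finger_force: 0.0
```

```bash
python3 - <<'E'
from h import *
w=grab('wrist','w2.png'); s=w['s']; print(s['clock'],s['position'],s['tool_rot'],s['qpos'].round(2))
print(proj(w,(.67,.006,.107)),proj(w,(.67,.006,.066)))
E
```

```text
12.45 [0.66591056 0.01463182 0.20851996] [ 3.14137492e+00 -1.06533492e-03 -3.04296052e+00] [ 0.3   0.69 -0.68  1.48  0.45  1.14  1.21]
(np.float64(243.80069882096967), np.float64(191.555629578052)) (np.float64(245.06759007554385), np.float64(179.58429403233754))
```

View pics/w2.png

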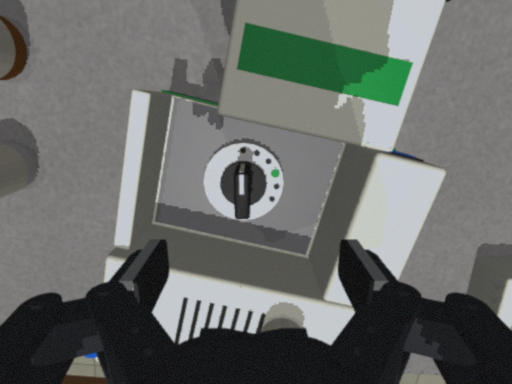

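The wrist view shows the white disc at about (243,181). The bar is almost vertical in the picture, from (244,152) to (242,217), with its pointer at the start dot (242,150) and the green dot at (275,173).

```bash
python3 - <<'E'
from h import *
w=grab('wrist'); g=cv2.cvtColor(w['pixels'],cv2.COLOR_RGB2GRAY); s=w['s']
roi=g[120:245,185:300]
sat=w['pixels'][120:245,185:300].astype(int)
m=np.uint8((roi>160)*255)
n,l,st,c=cv2.connectedComponentsWithStats(m); i=1+st[1:,4].argmax()
cs,_=cv2.findContours(np.uint8(l==i)*255,0,2); e=cv2.fitEllipse(max(cs,key=cv2.contourArea)); u,v=e[0][0]+185,e[0][1]+120
print('disc ellipse',u,v,e[1]); 
for z in(.052,.056,.060): print(z,onz(w,u,v,z).round(4), np.linalg.norm(onz(w,u-e[1][0]/2,v,z)-onz(w,u+e[1][0]/2,v,z)))
# dark disc edges + bar
for r in range(145,225,4): print(r,' '.join('%3d'%x for x in g[r,215:272:2]))
E
```

```text
disc ellipse 242.71439743041992 182.2569236755371 (70.00230407714844, 74.51792907714844)
0.052 [0.6766 0.0045 0.052 ] 0.07486821215216831
0.056 [0.6755 0.0046 0.056 ] 0.07386840703937242
0.06 [0.6743 0.0046 0.06  ] 0.07286860192657652
145 137 136 130  98 106  86  89 142 178 186 196 200 198 202 200 199 200 197 188 175 134  86  75  75  79 122 124 126 124
149 129  90 101 173 198 199 202 201 200 201 199 195 139  47  45 103 120 155 198 200 195 196 198 194 158  88  78 110 125
153 143 193 201 200 203 202 201 203 201 203 202 197 122  83  97 120 121 122 124 120  58  63 167 203 201 199 190 131  78
157 200 203 201 203 200 202 203 201 200 203 200 126 116 117 119 117 118 120 161 199 196 198 203 204 199 200 196 201 197
161 201 200 201 200 201 202 202 202 197 193 126  86  78  82  80  80  90 113 159 198 200 200 201 200 197  90  58  79 197
165 201 202 202 200 201 201 161  89  51  53  48  29  58  86  69  15  23  30  44  46  75 127 194 201 202 198 189 202 201
169 200 200 201 202 174  64  54  59  56  54  23  21  74  82  57  16  20  23  58  58  58  56  53 111 194 203 201 200 179
173 201 199 201 166  57  
[... 834 characters left out ...]
 203 198 156  71  63  41  40  50  54  54  51  46  27  40  55  59  63 141 190 201 201 200 200 169 116
205 202 201 198 201 201 201 202 203 199 149  38  51  54  51  52  44  33  81 157 197 200 201 202 201 202 201 202 202 202
209 181 200 202 203 203 200 200 200 204 158  37  52  55  50  49  44  34 146 200 201 202 203 200 202 201 201 202 196 147
213 136 134 150 192 201 201 199 200 202 161  39  53  51  50  45  44  37 146 201 201 202 201 202 203 201 168 133 126 127
217  83 101 106 105 104 114 159 190 198 173  54  54  49  49  44  45  60 188 202 201 198 172 149 131 125 124 126 127 126
221  79  79  81  81  81  83  80  81  81  83  84  87 129 133 136 134 137 130 127 126 125 127 123 126 124 125 126 126 125
```

```bash
python3 - <<'E'
from h import *
w=grab('wrist'); P=w['pixels']; g=cv2.cvtColor(P,cv2.COLOR_RGB2GRAY).astype(float)
pts=[]
for r in range(177,195):
    x=np.arange(236,246); a=np.clip(g[r,236:246]-75,0,None); pts.append((r,(a*x).sum()/a.sum()))
pts=np.array(pts); k,b=np.polyfit(pts[:,0],pts[:,1],1); print('line',k,b)
a=onz(w,k*176+b,176,.107);c=onz(w,k*195+b,195,.107); d=c-a; print(a,c,'yaw',np.arctan2(d[1],d[0]),np.hypot(*d[:2]))
e=onz(w,k*217.5+b,217.5,.107); h=onz(w,k*174+b,174,.107); print('bar ends',h,e,(h+e)/2)
print('disc66',onz(w,242,184.5,.066)); s=w['s']
for y in(3.24,): plan(line((*s['position'],s['tool_rot'][2]%(2*np.pi)),(.675,.0045,.16,np.arctan2(d[1],d[0])+np.pi),4),1)
G=np.argwhere((P[...,1]>P[...,0]*1.8)&(P[...,1]>90)); G=G[(abs(G[:,0]-173)<12)&(abs(G[:,1]-275)<12)].mean(0); q=onz(w,G[1],G[0],.053);print('green',q,'ang from center',np.degrees(np.arctan2(*(q-[.675,.0045,0])[1::-1])))
E
```

```text
line 0.026307589907110733 234.7466880682542
[0.65581102 0.00219849 0.107     ] [0.67305216 0.00406862 0.107     ] yaw 0.1080468699347138 0.01734226828878796
bar ends [0.65403497 0.00200584 0.107     ] [0.69437216 0.00638119 0.107     ] [0.67420357 0.00419351 0.107     ]
disc66 [0.67500023 0.00459741 0.066     ]
[[-0.07,-0.11,0.42,-0.03,1],[-0.07,-0.1,0.41,-0.04,1],[-0.07,-0.1,0.4,-0.04,1],[-0.07,-0.11,0.41,-0.03,1]]
max [0.07 0.11 0.42 0.04 1.  ] end [0.6749 0.0044 0.1601] -3.0339
green [0.66295147 0.03639911 0.053     ] ang from center 110.69191885315004
```

The centre (0.675, 0.0045), bar yaw 0.108 and green dot (75° round from the pointer, against 72° nominal) all agree. I'll descend and grip.

Request:
jog_arm([
  [-0.07, -0.11, 0.42, -0.03, 1],
  [-0.07, -0.1, 0.41, -0.04, 1],
  [-0.07, -0.1, 0.4, -0.04, 1],
  [-0.07, -0.11, 0.41, -0.03, 1],
  [0, 0, 0.7, 0, 1],
  [0, 0, 0.7, 0, 1],
  [0, 0, 0.7, 0, 1],
  [0, 0, 0.6, 0, 1],
  [0, 0, 0, 0, 1],
  [0, 0, 0, 0, 1],
])

```text
clock: 13.6
position: [0.6755, 0.0041, 0.0795]
tool_rot: [3.141, -0.0, -3.032]
force: [-0.5, 0.3, 0.6]
grip_width: 0.0856
finger_force: 0.0
```

Request:
jog_arm([
  [0, 0, 0, 0, 0],
  [0, 0, 0, 0, 0],
  [0, 0, 0, 0, 0],
  [0, 0, 0, 0, 0],
  [0, 0, 0, 0, 0],
  [0, 0, 0, 0, 0],
], newtons=40)

```text
clock: 14.2
position: [0.6753, 0.0051, 0.0799]
tool_rot: [3.14, 0.0, -3.031]
force: [-2.9, 4.5, 6.3]
grip_width: 0.0134
finger_force: 43.9
```

```bash
python3 - <<'E'
from h import *
s=bot.observe(); print(s)
E
```

```text
{'clock': 14.2, 'qpos': array([ 0.27713928,  0.8427842 , -0.61168594,  1.54177698,  0.55941332,
        0.93696854,  1.16665643]), 'qd': array([ 0.00075117,  0.00055242,  0.00189017, -0.00135001,  0.00198317,
        0.00072061,  0.00049592]), 'joint_efforts': array([ 2.89381541e+00, -1.07248628e+02, -1.19388860e+01, -2.98905176e+01,
        1.19120032e+00, -1.43095432e-01,  2.47757847e-02]), 'position': array([0.67534367, 0.00506623, 0.07993974]), 'tool_rot': array([ 3.14039543e+00,  3.68572131e-04, -3.03130265e+00]), 'force': array([-2.92374265,  4.49498709,  6.30030772]), 'moment': array([ 0.87923165,  0.53342329, -0.0549264 ]), 'finger_force': 43.948001861572266, 'grip_width': 0.013352932503101536}
```

Request:
jog_arm([
  [0, 0.03, 0, 0.5, 0],
  [0, 0, 0, 0.8, 0],
  [0, 0, 0, 0.8, 0],
  [0, 0, 0, 0.8, 0],
  [0, 0, 0, 0.8, 0],
  [0, 0, 0, 0.8, 0],
  [0, 0, 0, 0.74, 0],
])

```text
clock: 14.9
position: [0.6753, 0.0048, 0.0799]
tool_rot: [-3.141, 0.0, 2.829]
force: [-3.0, -0.6, 5.9]
grip_width: 0.0132
finger_force: 44.0
```

Request:
jog_arm([
  [0, 0, 0, 0, 0],
  [0, 0, 0, 0, 0],
  [0, 0, 0, 0, 0],
  [0, 0, 0, 0, 0],
  [0, 0, 0, 0, 0],
  [0, 0, 0, 0, 0],
  [0, 0, 0, 0, 0],
  [0, 0, 0, 0, 0],
  [0, 0, 0, 0, 0],
  [0, 0, 0, 0, 0],
])

```text
clock: 15.9
position: [0.6753, 0.0048, 0.08]
tool_rot: [-3.142, 0.0, 2.833]
force: [-2.6, -0.1, 6.9]
grip_width: 0.0132
finger_force: 44.1
```

```bash
python3 - <<'E'
from h import *
w=grab('wrist','w3.png');s=w['s']; print(s['position'],s['tool_rot'],s['force'],s['moment'],s['finger_force'])
cv2.imwrite('pics/w3c.png',cv2.resize(w['pixels'][100:300,150:340][:,:,::-1],None,fx=3,fy=3))
E
```

```text
[0.67530523 0.00482553 0.07995675] [-3.14154915e+00  2.20445223e-04  2.83308056e+00] [-2.55802854 -0.11923709  6.85532557] [-0.10976663  0.66078775 -0.03628943] 44.10425126552582
```

View pics/w3c.png

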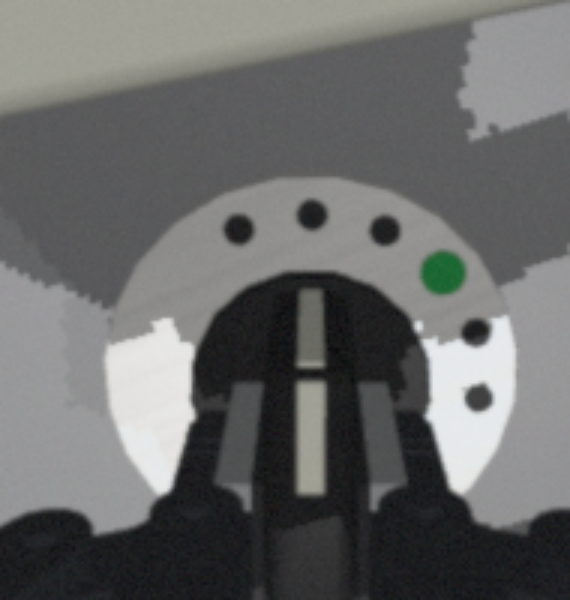

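The pointer line (column 311) now points at the first stop's dot (312,214), and the tool turned 0.419 rad. On to stops two and three.

Request:
jog_arm([
  [0, 0, 0, 0.5, 0],
  [0, 0, 0, 0.8, 0],
  [0, 0, 0, 0.8, 0],
  [0, 0, 0, 0.8, 0],
  [0, 0, 0, 0.8, 0],
  [0, 0, 0, 0.8, 0],
  [0, 0, 0, 0.74, 0],
])

```text
clock: 16.65
position: [0.6751, 0.0046, 0.0799]
tool_rot: [-3.141, 0.0, 2.411]
force: [-4.8, -1.4, 8.0]
grip_width: 0.0131
finger_force: 44.3
```

Request:
jog_arm([
  [0, 0, 0, 0, 0],
  [0, 0, 0, 0, 0],
  [0, 0, 0, 0, 0],
  [0, 0, 0, 0, 0],
  [0, 0, 0, 0, 0],
  [0, 0, 0, 0, 0],
  [0, 0, 0, 0, 0],
  [0, 0, 0, 0, 0],
  [0, 0, 0, 0, 0],
  [0, 0, 0, 0, 0],
])

```text
clock: 17.65
position: [0.6751, 0.0046, 0.0799]
tool_rot: [-3.141, 0.0, 2.414]
force: [-4.8, -1.5, 7.7]
grip_width: 0.0134
finger_force: 44.3
```

Request:
jog_arm([
  [0, 0, 0, 0.5, 0],
  [0, 0, 0, 0.8, 0],
  [0, 0, 0, 0.8, 0],
  [0, 0, 0, 0.8, 0],
  [0, 0, 0, 0.8, 0],
  [0, 0, 0, 0.8, 0],
  [0, 0, 0, 0.74, 0],
])

```text
clock: 18.35
position: [0.6749, 0.0044, 0.0799]
tool_rot: [-3.141, 0.0, 1.992]
force: [-5.8, -1.6, 8.7]
grip_width: 0.0132
finger_force: 44.5
```

Request:
jog_arm([
  [0, 0, 0, 0, 0],
  [0, 0, 0, 0, 0],
  [0, 0, 0, 0, 0],
  [0, 0, 0, 0, 0],
  [0, 0, 0, 0, 0],
  [0, 0, 0, 0, 0],
  [0, 0, 0, 0, 0],
  [0, 0, 0, 0, 0],
  [0, 0, 0, 0, 0],
  [0, 0, 0, 0, 0],
])

```text
clock: 19.35
position: [0.6749, 0.0044, 0.0799]
tool_rot: [-3.141, 0.0, 1.995]
force: [-5.4, -1.7, 9.6]
grip_width: 0.0133
finger_force: 44.5
```

```bash
python3 - <<'E'
from h import *
w=grab('wrist');s=w['s']; print(s['position'],s['tool_rot'],s['force'],s['moment'],s['finger_force'])
cv2.imwrite('pics/w4c.png',cv2.resize(w['pixels'][40:300,100:400][:,:,::-1],None,fx=2,fy=2))
E
```

```text
[0.67490097 0.00440884 0.07989669] [-3.14067317e+00  2.74408802e-04  1.99451708e+00] [-5.3624904  -1.71826197  9.64581162] [-0.4094934   1.23647767 -0.04934222] 44.50469434261322
```

View pics/w4c.png

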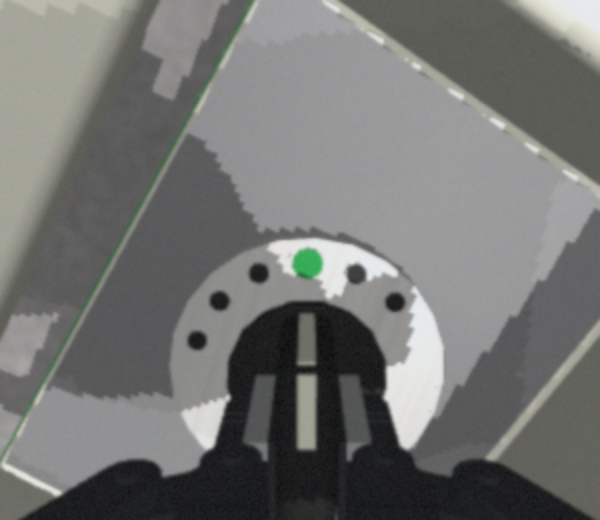

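The pointer (column 307) lines up with the green dot (307,263). The knob is in the third stop and still gripped at 44 N, so I'm handing in.

```bash
python3 -c "
from workcell import bot
print(bot.job_done())"
```

```text
the job is handed in; nothing more can be done
None
```

The door was pulled open by its handle to about 1.5 rad, and the knob was turned one click at a time to the green third stop, where it was still gripped at 44 N. I handed the job in at about 19 s of the 61 s allowed; the hand-in call returned no verdict.

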